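Put up the folding cup drainer

TASK

Put up the small folding cup drainer on the counter: raise its three dropped sides (left, right and front) fully upright, and only then swing the wire bail with the wooden grip down around them until it is fully home. Do not disturb the crockery, jar and spoon around it.

Things in the scene. Friction and masses are not known exactly. Their poses are not given: they have to be found in the camera images.
- drainer: Small folding cup drainer, fixed by suction feet. White base plate 100 mm (x) by 150 mm (y), top 52 mm above the counter. Origin: on the counter under the plate's centre; -x to its front (roughly the robot), +y to its left, z up. Fixed back wall at x = +47 mm, 122 mm high, 170 mm wide. Raise each side from outside: closed fingers tilted, tips pointing inward and down under its rim.
- side_left (a joint): Stiff hinge of the left side, rad: 0 = dropped, level, sticking out to left (+y); 1.571 = upright (stop). White panel 92 mm along its hinge, 70 mm from hinge axis to rim edge, 6 mm thick; wooden rim 12 mm deep, 10 mm thick. Level, the rim's underside is 45 mm above the counter, free below. Stays where left. Hinge axis 50 mm above the counter at y = +75 mm, centred on x = 0.
- side_left_rim (a point): Middle of the left side's outer rim edge, 70 mm from its hinge axis, at half thickness.
- side_right (a joint): Stiff hinge of the right side, rad: 0 = dropped, level, sticking out to right (-y); 1.571 = upright (stop). White panel 92 mm along its hinge, 70 mm from hinge axis to rim edge, 6 mm thick; wooden rim 12 mm deep, 10 mm thick. Level, the rim's underside is 45 mm above the counter, free below. Stays where left. Hinge axis 50 mm above the counter at y = -75 mm, centred on x = 0.
- side_right_rim (a point): Middle of the right side's outer rim edge, 70 mm from its hinge axis, at half thickness.
- side_front (a joint): Stiff hinge of the front side, rad: 0 = dropped, level, sticking out to front (-x); 1.571 = upright (stop). White panel 140 mm along its hinge, 70 mm from hinge axis to rim edge, 6 mm thick; wooden rim 12 mm deep, 10 mm thick. Level, the rim's underside is 45 mm above the counter, free below. Stays where left. Hinge axis 50 mm above the counter at x = -50 mm, centred on y = 0.
- side_front_rim (a point): Middle of the front side's outer rim edge, 70 mm from its hinge axis, at half thickness.
- bail (a joint): Stiff hinge of the keeper bail, rad: 0 = fully down (stop), level around the raised sides; up to 1.3 = swung up and back. U of 8 mm wire: arms 126 mm long at y = +-89 mm; crossbar with a wooden grip 14 mm thick, 100 mm long. Axis along the drainer's y at x = +50 mm, 108 mm up. Stays where left; 1 to 5 N moves it. Down, the grip is at x = -76 mm, 108 mm up, 14 mm off the front side.
- bail_grip (a point): Centre of the bail's wooden grip, 126 mm from its hinge axis.
- spice_jar: Small amber glass jar with a steel lid, 38 mm wide, 75 mm tall, standing at the drainer's front left corner, between the two dropped sides; origin under its centre. Leave alone.
- shot_cup: Small white ceramic cup, 42 mm wide, 55 mm tall, standing at the drainer's back right corner; origin under its centre. Leave alone.
- mug: White mug, 80 mm wide, 90 mm tall, on the left of the counter; origin under its centre. Leave alone.
- bowl: White bowl, 130 mm wide, 55 mm tall, on the left of the counter; origin under its centre. Leave alone.
- saucer: White saucer, 140 mm wide, 18 mm tall, on the right of the counter; origin under its centre. Leave alone.
- spoon: Spoon with a wooden handle and a steel bowl, lying on the right of the counter, about 200 mm long, its handle along its -x; origin under its middle. Leave alone.

How it is judged:
By the outcome, as a careful person would: the job done as asked, in the order asked, and still so for the second after the job is handed in, with the robot touching nothing.
It also fails if it takes over 72 s, if anything falls off the work surface, if the arm or the gripper's body presses on something with over 40 N, if the wrist force passes 120 N, or if a joint passes its speed limit or range.

ROBOT

A 6-joint arm with a two-finger parallel gripper is mounted at the origin on the work surface. World frame = base frame: x ahead of the robot, y to its left, z up, the work surface at z = 0. Lengths are in mm, angles in rad, forces in N, time in s.
With the tool pointing down it reaches from about 350 to 1000 mm from the base axis. Payload 7.1 kg.
Tool frame: the origin (TCP) lies at the very end of the fingers, on their centre line; the grasp point (between the pads) lies 19 mm behind it; x points along the fingers, z is the direction in which the jaws open and shut, and the axes are right-handed (so a half turn about x gives the same grasp; the last joint's range is limited). The gripper opens to 85 mm and grips with 20 to 120 N. Pads are 22 mm wide; open, the fingers measure 114 mm over their backs; the gripper's body (76 mm by 85 mm) begins 54 mm behind the grasp point. The pads swing forward as they close: fully open they stand 13 mm farther back than shut.
Start: joints at [1.162, 0.423, 1.63, -0, 1.089, -0.019], TCP at [237.47, 578.112, 231.319] pointing down, gripper open.
Joint ranges: [-3, 3], [-0.9, 2.11], [0.09, 2.58], [-1.31, 4.45], [0.11, 2.69], [-2.54, 2.54]. Speed limits (rad/s): [2.39, 2.39, 3.01, 3.14, 3.14, 3.14].

INTERFACE

Orientations are given as a unit quaternion [x, y, z, w].
In Python, from bench import manip, optics, nets gives the robot as it stands.
- The arm moves only by the shell command python3 -m crank 'ROWS' [OPENING] [FORCE]. ROWS is JSON, a list of rows, each a list of 2 entries, a list of its own where there are three numbers: the shift along the tool's x, y, z in units of 50 mm (1.0 is 50 mm), then the turn, a rotation vector about the tool's x, y, z in units of 5 degrees (1.0 is 5 degrees). In form: [[[dx, dy, dz], [rx, ry, rz]], ...]. A call has 1 to 20 rows; each row is the pose to reach, as a shift and turn from the pose commanded when the call began, along the tool's axes at that moment; what a row does not reach only later rows make up. A row lasts 1/10 s, in which the tool goes at most 50 mm and 8.59 degrees, less where a joint would pass 70% of its speed; a pose out of reach is approached as far as the arm can. A call with a gripper value outside its range is refused whole. OPENING is the opening in per cent of the stroke, from 0 (shut) to 100 (fully open), set as the call begins (- or left out, the last holds). The fingers move at their own pace and stop on an object; FORCE is the grip in N (left out, the last holds). Time passes only in rows, so rows that repeat a pose let the fingers close. It gives the time, the measured TCP pose, the force and the opening at its end, in the units of the state.
- manip.get_state(): the state, without advancing time (a new reading comes with each control period).
- optics.capture(name): name is "side" or "top"; returns a dict with "image" (480x640x3 uint8, blue, green, red), "fx", "fy", "cx", "cy" (pixels), "distortion" ([k1, k2, p1, p2, k3] as OpenCV has them; the pictures are not rectified), "R" (3x3) and "t" (3): a world point X has camera coordinates R X + t. Camera axes: x right, y down, z forward; pixel columns grow to the right and rows downward; lengths in mm; the calibration is good to about 2 mm. A picture is of the moment at which its call begins. There is no depth.
- manip.sign_off(): hands the job in, once; it reports no verdict.
Trained networks look in the newest picture that a camera, given by its name, has taken for a name from the list of things; names that differ only in an ending like _2 or _b are one class to them, and where a whole thing is asked for, a point or a joint stands for the part that bears it (a point fixed in the world has none). Each returns a list of dicts, best first, with "conf" (0 to 1); they miss things now and then, are a little off and sometimes report something else, mostly with a low value. They report only what shows in the picture. A call takes as long as a camera call.
- nets.recognise(camera, thing): "centre" ([column, row] in pixels, amid what is visible of it).
The state is a dict: "time_s": time; "joints": joint angles; "dq": joint speeds; "joint_torque": joint torques, N m; "tool_pos": TCP position; "ee_rot": TCP orientation; "contact_force": force on the tool from outside, world axes, zero at the start; "moment": the same for the moment, N m; "width": finger opening in mm.
Only numpy, scipy, OpenCV 4.12 (cv2) and the standard library are available. Lean on these libraries where they do the work, as an engineer would, in place of code of your own. Each camera call takes 0.05 s, during which the arm holds its last target. There are 200 camera calls.

## Working session

There is one attempt and no reset: what is moved stays moved. The work goes in short steps, Python scripts to look and compute and a shell command to move; the robot and the scene stay as the last step left them, time stands still between calls to the robot, and variables do not carry over. Pictures are saved under pics/ and viewed, about 8 in all and at most 12, crops included, and the job is handed in when it is done.

```bash
mkdir -p pics; ls
python3 - <<'E'
from bench import manip, optics, nets
import cv2, numpy as np
s=manip.get_state(); print(s)
for c in ("side","top"):
    d=optics.capture(c); cv2.imwrite(f"pics/{c}0.png",d["image"])
    print(c,d["fx"],d["cx"],d["distortion"],np.array(d["R"]).round(3).tolist(),np.array(d["t"]).round(1))
    for t in ["drainer","side_left_rim","side_right_rim","side_front_rim","bail_grip","spice_jar","shot_cup","mug","bowl","saucer","spoon"]:
        print(t,[(np.round(r["centre"]).tolist(),round(r["conf"],2)) for r in nets.recognise(c,t)[:2]])
E
```

```text
pics
{'time_s': 0.0, 'joints': array([ 1.16200083e+00,  4.23835082e-01,  1.63072353e+00,  8.88896932e-06,
        1.08857968e+00, -1.90061712e-02]), 'dq': array([-5.53851602e-05,  6.77288840e-04, -1.07081464e-03, -1.44067576e-03,
       -8.56348453e-04, -2.18448758e-03]), 'joint_torque': array([-7.35563408e-04, -5.57372367e+01, -2.81752163e+01,  6.57477767e-05,
        7.28119339e-03, -2.34907424e-05]), 'tool_pos': array([237.25106131, 577.61380842, 230.53610821]), 'ee_rot': array([-0.39399435,  0.58782741,  0.39340787,  0.58690514]), 'contact_force': array([ 0.03662159, -0.41806915, -0.37348491]), 'moment': array([-0.02895446,  0.01394158,  0.01046295]), 'width': 85.11953170867073}
side 433.5512316208787 323.1927556080251 [0.02152068 0.         0.         0.         0.        ] [[0.88, -0.474, -0.013], [-0.294, -0.524, -0.8], [0.373, 0.708, -0.6]] [-540.4  246.6  901.2]
drainer [([348.0, 257.0], 0.85), ([319.0, 272.0], 0.33)]
side_left_rim [([329.0, 238.0], 0.79), ([321.0, 270.0], 0.19)]
side_right_rim [([372.0, 284.0], 0.61)]
side_front_rim [([322.0, 272.0], 0.88)]
bail_grip [([351
[... 252 characters left out ...]
oon [([354.0, 427.0], 0.79)]
top 579.5428432721174 316.6989951325034 [-0.11448751  0.          0.          0.          0.        ] [[0.027, -1.0, 0.01], [-0.993, -0.028, -0.118], [0.118, -0.006, -0.993]] [ -19.7  624.9 1386.5]
drainer [([340.0, 240.0], 0.68), ([340.0, 267.0], 0.29)]
side_left_rim [([295.0, 236.0], 0.82), ([293.0, 271.0], 0.23)]
side_right_rim [([387.0, 236.0], 0.89)]
side_front_rim [([339.0, 268.0], 0.56)]
bail_grip [([347.0, 222.0], 0.77), ([508.0, 262.0], 0.42)]
spice_jar [([293.0, 272.0], 0.56)]
shot_cup [([389.0, 198.0], 0.62)]
mug [([122.0, 334.0], 0.74)]
bowl [([123.0, 242.0], 0.62)]
saucer [([508.0, 265.0], 0.66), ([339.0, 269.0], 0.17)]
spoon [([491.0, 327.0], 0.59)]
```

Run:
```python
import cv2
a=cv2.imread("pics/top0.png")[170:310,260:440];b=cv2.imread("pics/side0.png")[170:320,270:450]
cv2.imwrite("pics/top0c.png",cv2.resize(a,None,fx=4,fy=4,interpolation=cv2.INTER_CUBIC))
cv2.imwrite("pics/side0c.png",cv2.resize(b,None,fx=4,fy=4,interpolation=cv2.INTER_CUBIC))
```

```text
(no output)
```

View pics/top0c.png

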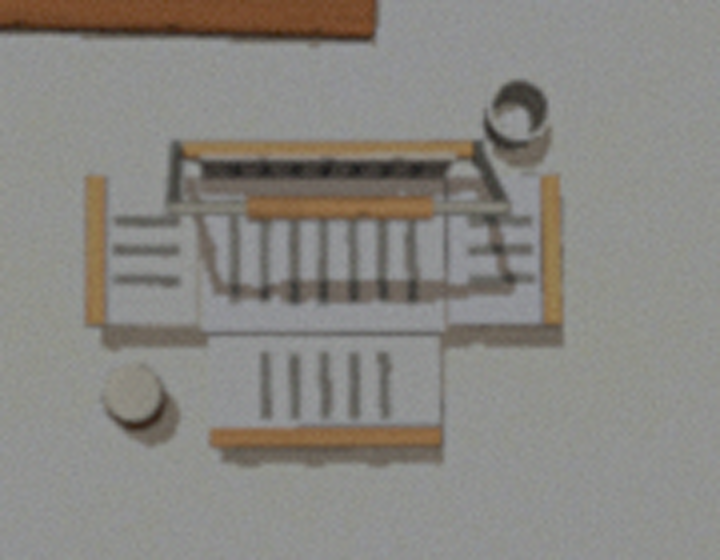

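View pics/side0c.png

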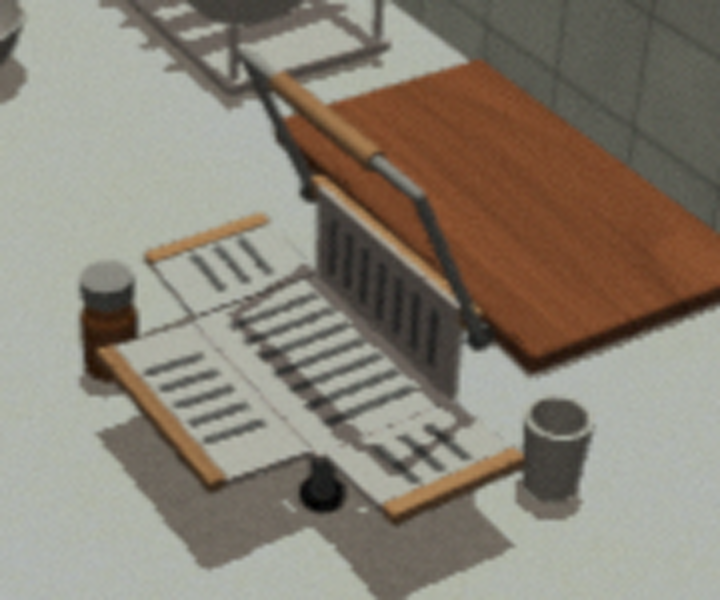

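```bash
cat > h.py <<'E'
from bench import manip, optics, nets
import cv2, numpy as np
from scipy.spatial.transform import Rotation as Ro
from scipy.optimize import least_squares
def proj(d,X):
    K=np.array([[d["fx"],0,d["cx"]],[0,d["fy"],d["cy"]],[0,0,1]])
    return cv2.projectPoints(np.atleast_2d(X).astype(float),cv2.Rodrigues(np.array(d["R"]))[0],np.array(d["t"],float),K,np.array(d["distortion"]))[0][:,0]
E
python3 - <<'E'
from h import *
T=optics.capture("top");S=optics.capture("side")
P=[(46,145,55),(-46,145,55),(46,-145,55),(-46,-145,55),(-120,70,55),(-120,-70,55)]
pt=np.array([(86,176),(86,325),(562,176),(561,325),(211,446),(441,446),(247,208),(433,208)])/4+[260,170]
ps=np.array([(265,218),(148,258),(522,456),(393,514),(102,350),(215,484),(275,78),(378,160)])/4+[270,170]
def pts(p):
    b=p[3]; L=P+[(50-126*np.cos(b),y,108+126*np.sin(b)) for y in (50,-50)]
    return Ro.from_euler('z',p[2]).apply(np.array(L,float))+[p[0],p[1],0]
f=lambda p:np.r_[(proj(T,pts(p))-pt).ravel(),(proj(S,pts(p))-ps).ravel()]
r=least_squares(f,[620,-30,0,0.9],x_scale=[10,10,.1,.1],loss='soft_l1')
print(r.x,r.fun.reshape(-1,2).round(1).tolist())
# objects: triangulate
def tri(a,b):
    g=lambda X:np.r_[proj(T,X)[0]-a,proj(S,X)[0]-b]
    q=least_squares(g,[600,0,30]);return q.x.round(0),q.cost.round(1)
c,s=Ro.from_euler('z',r.x[2]),r.x
for n,a,b in [("jar lid",(134/4+260,395/4+170),(108/4+270,275/4+170)),("cup rim",(518/4+260,112/4+170),(558/4+270,415/4+170)),("mug",(122,334),(192,195)),("bowl",(123,242),(259,178)),("saucer",(508,265),(444,420)),("spoon",(491,327),(354,427))]:
    X,e=tri(a,b); print(n,X,e,"local",c.inv().apply(X-[s[0],s[1],0]).round(0))
E
```

```text
[ 6.57600329e+02 -6.04303220e+01  2.82279349e-02  1.14754502e+00] [[-0.1, -0.7], [-0.3, -0.5], [-0.6, -0.6], [0.3, -0.5], [-0.6, -0.2], [-0.1, -0.3], [-0.1, -0.3], [-0.1, -0.3], [-0.7, -0.4], [-1.0, -0.3], [1.2, 2.1], [0.0, 2.2], [-1.6, 1.0], [-1.7, 1.3], [0.8, 0.8], [-0.6, 0.4]]
jar lid [565.  51.  76.] 0.5 local [-89. 114.  76.]
cup rim [ 747. -179.   56.] 0.5 local [  86. -121.   56.]
mug [396. 466.  38.] 1.3 local [-247.  534.   38.]
bowl [623. 480.  31.] 1.5 local [-19. 541.  31.]
saucer [ 593. -487.   17.] 0.2 local [ -77. -425.   17.]
spoon [ 438. -435.   43.] 0.7 local [-230. -368.   43.]
```

View pics/side0.png

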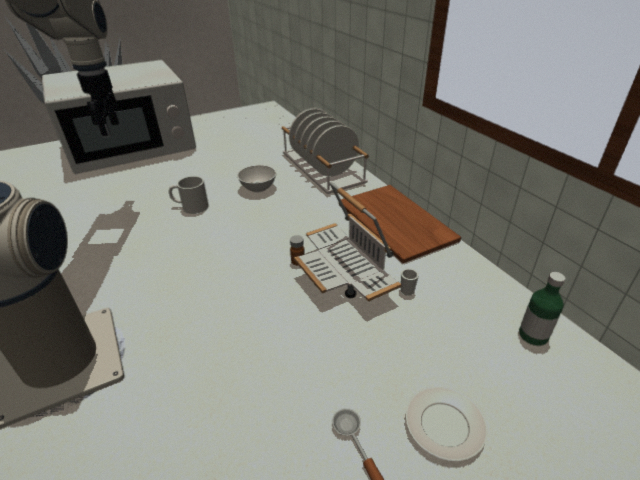

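```bash
cat >> h.py <<'E'
D=np.array([657.6,-60.4,0]);YAW=.0282
def panel(az,alpha,tcp):
    """az: outward direction of side in drainer frame (rad); tcp=(u from drainer centre, lateral, z). tool x points inward & down by alpha."""
    Rz=Ro.from_euler('z',YAW+az)
    t=np.array([-np.cos(alpha),0,-np.sin(alpha)]); z=np.array([0,1,0])
    M=np.c_[t,np.cross(z,t),z]
    return Rz.apply([tcp[0],tcp[1],tcp[2]])+D, Rz*Ro.from_matrix(M)
def near(R,R0):
    return min([R,R*Ro.from_euler('x',np.pi)],key=lambda q:(R0.inv()*q).magnitude())
def tcp_arc(th,al,u0,s=18,over=0):
    """u,z of TCP for panel angle th; hinge at u0,50"""
    t=np.array([-np.cos(al),-np.sin(al)]);m=np.array([-np.sin(al),np.cos(al)])
    d=np.array([np.cos(th),np.sin(th)]);n=np.array([np.sin(th),-np.cos(th)])
    Q=70*d+5*n+s*t if th<al else (70-s)*d+(5-over if th>al+.1 else 5)*n
    q=Q-11*m-over*n; return u0+q[0],50+q[1]
def rel(p,R,p0,R0):
    return (R0.inv().apply(p-p0)/50).round(2).tolist(),(np.degrees((R0.inv()*R).as_rotvec())/5).round(2).tolist()
def cur():
    s=manip.get_state();return s["tool_pos"],Ro.from_quat(s["ee_rot"])
E
python3 - <<'E'
from h import *
p0,R0=cur(); print(R0.as_matrix().round(2).tolist())
al=np.radians(42)
p,R=panel(np.pi/2,al,(230,0,120)); R=near(R,R0); print(p,rel(p,R,p0,R0))
E
```

```text
[[-0.0, -0.92, 0.38], [0.0, 0.38, 0.92], [-1.0, 0.0, 0.0]]
[651.11485962 169.50855346 120.        ] ([2.23, -10.76, -4.41], [12.39, 5.52, -8.49])
```

```bash
python3 -m crank '[[[2.2,-10.8,-4.4],[12.4,5.5,-8.5]],[[2.2,-10.8,-4.4],[12.4,5.5,-8.5]],[[2.2,-10.8,-4.4],[12.4,5.5,-8.5]],[[2.2,-10.8,-4.4],[12.4,5.5,-8.5]],[[2.2,-10.8,-4.4],[12.4,5.5,-8.5]],[[2.2,-10.8,-4.4],[12.4,5.5,-8.5]],[[2.2,-10.8,-4.4],[12.4,5.5,-8.5]],[[2.2,-10.8,-4.4],[12.4,5.5,-8.5]],[[2.2,-10.8,-4.4],[12.4,5.5,-8.5]],[[2.2,-10.8,-4.4],[12.4,5.5,-8.5]],[[2.2,-10.8,-4.4],[12.4,5.5,-8.5]],[[2.2,-10.8,-4.4],[12.4,5.5,-8.5]],[[2.2,-10.8,-4.4],[12.4,5.5,-8.5]],[[2.2,-10.8,-4.4],[12.4,5.5,-8.5]],[[2.2,-10.8,-4.4],[12.4,5.5,-8.5]]]' 0 40
python3 - <<'E'
from h import *
s=manip.get_state(); print(s["joints"].round(3)); p0,R0=cur()
al=np.radians(42); A=np.pi/2
p,R=panel(A,al,(230,0,120));R=near(R,R0); print("now err",rel(p,R,p0,R0))
L=[(165,18),]
for th in np.radians(np.r_[0,15,30,42,50,60,70,80,86,90]): L.append(tcp_arc(th,al,75))
L.append(tcp_arc(np.pi/2,al,75,over=4))
for u,z in L:
    p,R=panel(A,al,(u,0,z));R=near(R,R0); print(round(u),round(z),rel(p,R,p0,R0))
E
```

```text
time_s: 2.8
tool_pos: [652.9, 170.2, 121.4]
ee_rot: [-0.297, 0.641, -0.278, 0.651]
contact_force: [-0.2, -0.1, 0.3]
width: -0.1
[ 0.532  0.851  1.387 -0.717  1.437  0.804]
now err ([0.03, 0.01, -0.04], [-0.01, 0.02, -0.0])
165 18 ([2.36, 0.66, -0.04], [-0.01, 0.02, -0.0])
139 25 ([2.66, 0.21, -0.04], [-0.01, 0.02, -0.0])
138 43 ([2.43, -0.08, -0.04], [-0.01, 0.02, -0.0])
132 60 ([2.28, -0.41, -0.04], [-0.01, 0.02, -0.0])
124 73 ([2.23, -0.7, -0.04], [-0.01, 0.02, -0.0])
120 78 ([2.22, -0.85, -0.04], [-0.01, 0.02, -0.0])
113 84 ([2.25, -1.03, -0.04], [-0.01, 0.02, -0.0])
105 89 ([2.3, -1.2, -0.04], [-0.01, 0.02, -0.0])
96 92 ([2.39, -1.36, -0.04], [-0.01, 0.02, -0.0])
91 93 ([2.45, -1.45, -0.04], [-0.01, 0.02, -0.0])
87 94 ([2.5, -1.51, -0.04], [-0.01, 0.02, -0.0])
79 94 ([2.62, -1.62, -0.04], [-0.01, 0.02, -0.0])
```

```bash
python3 -m crank '[[[1.2,0.35,-0.04],[0,0,0]],[[2.36,0.66,-0.04],[0,0,0]],[[2.36,0.66,-0.04],[0,0,0]],[[2.36,0.66,-0.04],[0,0,0]],[[2.5,0.45,-0.04],[0,0,0]],[[2.66,0.23,-0.04],[0,0,0]],[[2.66,0.23,-0.04],[0,0,0]],[[2.54,0.06,-0.04],[0,0,0]],[[2.43,-0.08,-0.04],[0,0,0]],[[2.35,-0.25,-0.04],[0,0,0]],[[2.28,-0.41,-0.04],[0,0,0]],[[2.23,-0.7,-0.04],[0,0,0]],[[2.22,-0.85,-0.04],[0,0,0]]]'
python3 - <<'E'
from h import *
p0,R0=cur(); al=np.radians(42); A=np.pi/2
for u,z in [tcp_arc(th,al,75) for th in np.radians([50,60,70,80,86,90])]:
    p,R=panel(A,al,(u,0,z));R=near(R,R0); print(round(u),round(z),rel(p,R,p0,R0))
d=optics.capture("side");a=d["image"][170:320,270:450];cv2.imwrite("pics/s1.png",cv2.resize(a,None,fx=3,fy=3))
E
```

```text
time_s: 4.1
tool_pos: [654.9, 58.0, 80.1]
ee_rot: [-0.296, 0.641, -0.279, 0.651]
contact_force: [0.4, 0.8, -3.4]
width: 0.0
120 78 ([0.0, 0.04, -0.01], [-0.02, 0.02, -0.0])
113 84 ([0.03, -0.14, -0.01], [-0.02, 0.02, -0.0])
105 89 ([0.08, -0.31, -0.01], [-0.02, 0.02, -0.0])
96 92 ([0.17, -0.48, -0.01], [-0.02, 0.02, -0.0])
91 93 ([0.23, -0.56, -0.01], [-0.02, 0.02, -0.0])
87 94 ([0.28, -0.62, -0.01], [-0.02, 0.02, -0.0])
```

View pics/s1.png

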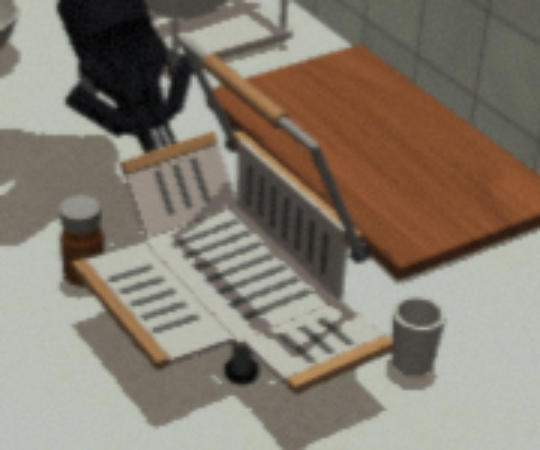

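```bash
python3 -m crank '[[[0,-0.06,0],[0,0,0]],[[0.03,-0.16,0],[0,0,0]],[[0.05,-0.23,0],[0,0,0]],[[0.08,-0.31,0],[0,0,0]],[[0.12,-0.4,0],[0,0,0]],[[0.17,-0.48,0],[0,0,0]],[[0.23,-0.56,0],[0,0,0]],[[0.28,-0.62,0],[0,0,0]],[[0.33,-0.66,0],[0,0,0]],[[0.38,-0.7,0],[0,0,0]],[[0.4,-0.72,0],[0,0,0]],[[0.4,-0.72,0],[0,0,0]]]'
```

```text
time_s: 5.35
tool_pos: [655.9, 24.2, 92.4]
ee_rot: [-0.295, 0.641, -0.277, 0.652]
contact_force: [-7.7, 26.4, 8.4]
width: -0.4
```

```bash
python3 -m crank '[[[-0.4,-0.72,0],[0,0,0]],[[-1.2,-0.72,0],[0,0,0]],[[-2,-0.72,0],[0,0,0]],[[-2,-0.72,0],[0,0,0]]]'
cat >> h.py <<'E'
Y=lambda a:Ro.from_euler('y',a); Zr=lambda a:Ro.from_euler('z',a)
def fk(q,k):
    h,a1,L2,e,L3,Lt=k
    R=Zr(q[0]);p=R.apply([a1,0,h]);R=R*Y(q[1]);p=p+R.apply([0,0,L2]);R=R*Y(q[2]);p=p+R.apply([e,0,L3])
    R=R*Zr(q[3])*Y(q[4])*Zr(q[5]);return p+R.apply([0,0,Lt]),R
E
python3 - <<'E'
from h import *
s=manip.get_state();print(s["joints"].round(3).tolist())
Q=[[1.162,.4238,1.6307,0,1.0886,-.019],[0.532,0.851,1.387,-0.717,1.437,0.804],s["joints"]]
P=[[237.25,577.6,230.5],[652.9,170.2,121.4],s["tool_pos"]]
r=least_squares(lambda k:np.r_[np.ravel([fk(q,k)[0]-p for q,p in zip(Q,P)]),(k-[400,0,400,0,400,250])*.01],[400,0,400,0,400,250])
print(r.x.round(1),r.fun.round(1)); 
for q in Q: print(fk(q,r.x)[1].as_matrix()[:,2].round(3))
print(Ro.from_quat(s["ee_rot"]).as_matrix().round(3))
E
```

```text
time_s: 5.75
tool_pos: [656.1, 73.3, 189.3]
ee_rot: [-0.296, 0.639, -0.278, 0.653]
contact_force: [0.1, -0.2, 0.2]
width: 0.1
[0.413, 0.708, 1.494, -0.778, 1.392, 0.713]
[324.7  28.  558.  111.6 473.5 283.6] [10.9 -4.8  0.2  0.1 -0.2  0.6 -0.   0.1 -0.7 -0.8  0.3  1.6  1.1  0.7
  0.3]
[-0.001 -0.001 -1.   ]
[ 0.022 -0.743 -0.669]
[ 0.029 -0.741 -0.671]
[[ 0.029 -0.015  0.999]
 [-0.741  0.671  0.032]
 [-0.671 -0.742  0.008]]
```

```bash
cat >> h.py <<'E'
KP=np.array([324.7,28.,558.,111.6,473.5,283.6])
LO=np.array([-3,-.9,.09,-1.31,.11,-2.54]);HI=np.array([3,2.11,2.58,4.45,2.69,2.54])
def ik(p,R,seed,tries=12):
    # fk tool dir is z; jaw axis either way, found from orientation convention C
    C=Ro.from_matrix(np.array([[0,0,1],[0,1,0],[-1,0,0]]).T) # placeholder, fixed below
    best=None;rng=np.random.default_rng(0)
    for i in range(tries):
        x0=np.clip(np.array(seed)+(rng.normal(0,.6,6) if i else 0),LO+.01,HI-.01)
        def f(q):
            pp,RR=fk(q,KP);return np.r_[(pp-p)/100,(RR*CT).as_matrix().ravel()-R.as_matrix().ravel()]
        r=least_squares(f,x0,bounds=(LO,HI))
        if best is None or r.cost<best.cost-1e-5: best=r
    return best.x.round(2).tolist(),round(best.cost,5)
CT=fk([0.413,0.708,1.494,-0.778,1.392,0.713],KP)[1].inv()*Ro.from_quat([-0.296,0.639,-0.278,0.653])
E
sed -i '/C=Ro.from_matrix(np.array/d' h.py
python3 - <<'E'
from h import *
p0,R0=cur();s=manip.get_state()["joints"]
print(CT.as_matrix().round(2).tolist())
for lab,az,u0,daz in [("front",np.pi,50,0),("front+30",np.pi,50,.5),("front-30",np.pi,50,-.5),("right",-np.pi/2,75,0)]:
  for a in (42,52,60):
    al=np.radians(a)
    for th in (0,1.57):
        u,z=tcp_arc(th,al,u0)
        p,_=panel(az,al,(u,0,z)); _,R=panel(az+daz,al,(u,0,z))
        for k in (0,np.pi): print(lab,a,th,ik(p,R*Ro.from_euler('x',k),s))
E
```

```text
[[0.0, 0.0, -1.0], [-0.0, 1.0, 0.0], [1.0, 0.0, 0.0]]
front 42 0 ([-0.2, 0.86, 2.28, 2.91, 0.84, -1.57], np.float64(0.0))
front 42 0 ([-0.21, 0.86, 2.28, 2.9, 0.84, 1.57], np.float64(0.0))
front 42 1.57 ([-0.17, 0.65, 2.21, 2.86, 0.56, -1.47], np.float64(0.0))
front 42 1.57 ([-0.18, 0.65, 2.21, 2.85, 0.56, 1.68], np.float64(0.0))
front 52 0 ([-0.18, 0.75, 2.24, 2.88, 0.51, -1.51], np.float64(0.0))
front 52 0 ([-0.19, 0.75, 2.23, 2.87, 0.51, 1.64], np.float64(0.0))
front 52 1.57 ([-0.16, 0.57, 2.14, 2.67, 0.25, -1.26], np.float64(0.0))
front 52 1.57 ([-0.16, 0.57, 2.14, 2.65, 0.25, 1.9], np.float64(0.0))
front 60 0 ([-0.17, 0.69, 2.18, 2.76, 0.27, -1.38], np.float64(0.0))
front 60 0 ([-0.17, 0.69, 2.18, 2.75, 0.26, 1.78], np.float64(0.0))
front 60 1.57 ([-0.16, 0.53, 2.07, 1.32, 0.11, 0.09], np.float64(0.0003))
front 60 1.57 ([-0.14, 0.52, 2.06, 0.82, 0.11, -2.54], np.float64(0.00102))
front+30 42 0 ([-0.44, 0.84, 2.16, 2.06, 0.76, -1.4], np.float64(0.0))
front+30 42 0 ([-0.44, 0.83, 2.16, 2.05, 0.76, 1.75], np.float64(0.0))
front+30 42 1.57 ([-0.39, 0.66, 2.09, 1.85, 0.66, -1.07], np
[... 1713 characters left out ...]
t64(0.0))
right 42 1.57 ([-0.49, 0.9, 1.37, 0.71, 1.43, -0.83], np.float64(0.0))
right 42 1.57 ([-0.49, 0.9, 1.37, 0.71, 1.43, 2.31], np.float64(0.0))
right 52 0 ([-0.52, 0.96, 1.34, 0.58, 1.28, -0.84], np.float64(0.0))
right 52 0 ([-0.51, 0.96, 1.33, 0.58, 1.28, 2.3], np.float64(0.0))
right 52 1.57 ([-0.45, 0.83, 1.42, 0.6, 1.3, -0.77], np.float64(0.0))
right 52 1.57 ([-0.45, 0.83, 1.42, 0.6, 1.3, 2.37], np.float64(0.0))
right 60 0 ([-0.48, 0.91, 1.38, 0.5, 1.17, -0.78], np.float64(0.0))
right 60 0 ([-0.48, 0.91, 1.38, 0.49, 1.17, 2.36], np.float64(0.0))
right 60 1.57 ([-0.41, 0.78, 1.45, 0.51, 1.2, -0.7], np.float64(0.0))
right 60 1.57 ([-0.41, 0.78, 1.45, 0.5, 1.2, 2.44], np.float64(0.0))
```

Run:
```python
from h import *
p0,R0=cur(); al=np.radians(42)
pr,Rr=panel(-np.pi/2,al,(230,0,120)); print(Rr.as_matrix().round(2).tolist())
Rr=near(Rr,R0); w=(R0.inv()*Rr).as_rotvec()
print(rel(np.array([500,120,260]),R0*Ro.from_rotvec(w*.2),p0,R0))
print(rel(np.array([470,-150,290]),R0*Ro.from_rotvec(w*.6),p0,R0))
print(pr,rel(pr,Rr,p0,R0))
```

```text
[[-0.02, -0.02, 1.0], [0.74, 0.67, 0.03], [-0.67, 0.74, -0.0]]
([-1.73, -0.38, -3.08], [0.01, 0.02, 3.83])
([1.85, -4.43, -3.84], [0.03, 0.06, 11.5])
[ 664.08514038 -290.30855346  120.        ] ([6.32, -3.85, -0.08], [0.04, 0.1, 19.17])
```

```bash
python3 -m crank '[[[-1.7,-0.4,-3.1],[0,0,3.8]],[[-1.7,-0.4,-3.1],[0,0,3.8]],[[-1.7,-0.4,-3.1],[0,0,3.8]],[[-1.7,-0.4,-3.1],[0,0,3.8]],[[1.85,-4.4,-3.8],[0,0,11.5]],[[1.85,-4.4,-3.8],[0,0,11.5]],[[1.85,-4.4,-3.8],[0,0,11.5]],[[1.85,-4.4,-3.8],[0,0,11.5]],[[1.85,-4.4,-3.8],[0,0,11.5]],[[1.85,-4.4,-3.8],[0,0,11.5]],[[6.3,-3.85,-0.1],[0,0.1,19.2]],[[6.3,-3.85,-0.1],[0,0.1,19.2]],[[6.3,-3.85,-0.1],[0,0.1,19.2]],[[6.3,-3.85,-0.1],[0,0.1,19.2]],[[6.3,-3.85,-0.1],[0,0.1,19.2]],[[6.3,-3.85,-0.1],[0,0.1,19.2]],[[6.3,-3.85,-0.1],[0,0.1,19.2]],[[6.3,-3.85,-0.1],[0,0.1,19.2]],[[6.3,-3.85,-0.1],[0,0.1,19.2]]]'
python3 - <<'E'
from h import *
s=manip.get_state(); print(s["joints"].round(3)); p0,R0=cur()
al=np.radians(42); A=-np.pi/2
L=[(230,120),(165,18)]+[tcp_arc(th,al,75) for th in np.radians(np.r_[0,15,30,42,50,60,70,80,86,90])]
for u,z in L:
    p,R=panel(A,al,(u,0,z));R=near(R,R0); print(round(u),round(z),rel(p,R,p0,R0))
E
```

```text
time_s: 7.65
tool_pos: [658.8, -293.0, 118.9]
ee_rot: [0.279, 0.652, 0.296, 0.64]
contact_force: [-0.7, 0.5, 1.0]
width: -0.1
[-0.674  0.967  1.133  0.602  1.65  -0.844]
230 120 ([0.02, 0.05, 0.11], [-0.05, -0.05, 0.0])
165 18 ([2.35, -0.59, 0.12], [-0.05, -0.05, 0.0])
139 25 ([2.65, -0.15, 0.12], [-0.05, -0.05, 0.0])
138 43 ([2.42, 0.14, 0.12], [-0.05, -0.05, 0.0])
132 60 ([2.27, 0.48, 0.11], [-0.05, -0.05, 0.0])
124 73 ([2.22, 0.77, 0.11], [-0.05, -0.05, 0.0])
120 78 ([2.22, 0.91, 0.11], [-0.05, -0.05, 0.0])
113 84 ([2.24, 1.09, 0.11], [-0.05, -0.05, 0.0])
105 89 ([2.3, 1.27, 0.11], [-0.05, -0.05, 0.0])
96 92 ([2.38, 1.43, 0.11], [-0.05, -0.05, 0.0])
91 93 ([2.45, 1.52, 0.11], [-0.05, -0.05, 0.0])
87 94 ([2.49, 1.57, 0.11], [-0.05, -0.05, 0.0])
```

```bash
python3 -m crank '[[[1.2,-0.3,0],[0,0,0]],[[2.35,-0.6,0],[0,0,0]],[[2.35,-0.6,0],[0,0,0]],[[2.35,-0.6,0],[0,0,0]],[[2.5,-0.4,0],[0,0,0]],[[2.65,-0.17,0],[0,0,0]],[[2.65,-0.17,0],[0,0,0]],[[2.54,0,0],[0,0,0]],[[2.42,0.14,0],[0,0,0]],[[2.35,0.3,0],[0,0,0]],[[2.27,0.48,0],[0,0,0]],[[2.24,0.63,0],[0,0,0]],[[2.22,0.77,0],[0,0,0]],[[2.22,0.91,0],[0,0,0]],[[2.24,1.09,0],[0,0,0]],[[2.3,1.27,0],[0,0,0]],[[2.38,1.43,0],[0,0,0]],[[2.45,1.52,0],[0,0,0]],[[2.5,1.58,0],[0,0,0]],[[2.55,1.63,0],[0,0,0]]]'
python3 -m crank '[[[0.05,0.05,0],[0,0,0]],[[0.1,0.09,0],[0,0,0]],[[0.1,0.09,0],[0,0,0]]]'
```

```text
time_s: 9.65
tool_pos: [655.2, -143.4, 93.3]
ee_rot: [0.279, 0.652, 0.296, 0.64]
contact_force: [-0.0, -2.5, 1.4]
width: 0.0
time_s: 9.95
tool_pos: [655.2, -141.3, 93.3]
ee_rot: [0.277, 0.652, 0.294, 0.642]
contact_force: [-3.5, -19.6, 4.8]
width: -0.0
```

```bash
python3 -m crank '[[[-0.5,0.1,0],[0,0,0]],[[-1.4,0.1,0],[0,0,0]],[[-2.2,0.1,0],[0,0,0]],[[-2.2,0.1,0],[0,0,0]]]'
python3 - <<'E'
from h import *
d=optics.capture("side");a=d["image"][150:320,250:450];cv2.imwrite("pics/s2.png",cv2.resize(a,None,fx=3,fy=3))
p0,R0=cur(); al=np.radians(42);j=manip.get_state()["joints"];print(j.round(2))
pf,_=panel(np.pi,al,(215,0,120)); _,Rf=panel(np.pi+.35,al,(0,0,0)); Rf=near(Rf,R0)
w=(R0.inv()*Rf).as_rotvec()
Rm=R0*Ro.from_rotvec(w*.5)
for p,R in [(np.array([500,-250,220]),Rm),(pf,Rf)]:
    print(p.round(),rel(p,R,p0,R0),ik(p,R,j)); j=ik(p,R,j)[0]
E
```

```text
time_s: 10.35
tool_pos: [659.4, -219.9, 174.3]
ee_rot: [0.278, 0.65, 0.294, 0.643]
contact_force: [1.3, -0.0, 0.1]
width: 0.0
[-0.6   0.84  1.26  0.64  1.6  -0.8 ]
[ 500 -250  220] ([-1.06, 0.33, -3.19], [4.67, -5.19, 0.02]) ([-0.84, 0.51, 1.8, 0.86, 1.25, -0.72], np.float64(0.0))
[443. -66. 120.] ([3.03, 1.32, -4.23], [9.34, -10.39, 0.04]) ([-0.53, 0.57, 2.43, 2.12, 0.76, -1.41], np.float64(0.0))
```

View pics/s2.png

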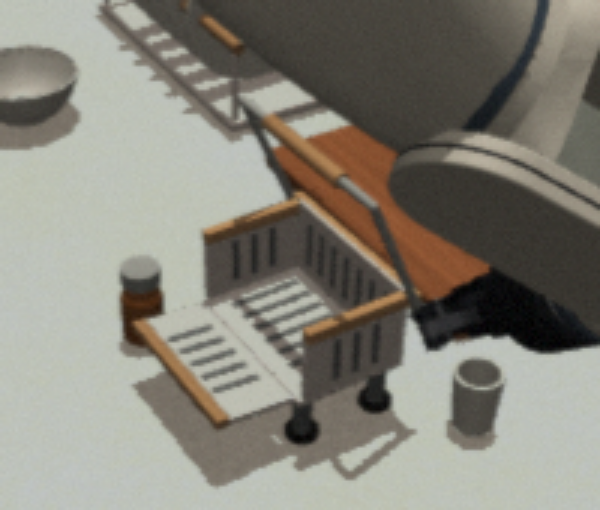

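```bash
python3 -m crank '[[[-1.06,0.33,-3.2],[4.7,-5.2,0]],[[-1.06,0.33,-3.2],[4.7,-5.2,0]],[[-1.06,0.33,-3.2],[4.7,-5.2,0]],[[-1.06,0.33,-3.2],[4.7,-5.2,0]],[[-1.06,0.33,-3.2],[4.7,-5.2,0]],[[3.0,1.32,-4],[9.3,-10.4,0]],[[3.0,1.32,-4],[9.3,-10.4,0]],[[3.0,1.32,-4],[9.3,-10.4,0]],[[3.0,1.32,-4],[9.3,-10.4,0]],[[3.0,1.32,-4],[9.3,-10.4,0]],[[3.0,1.32,-4],[9.3,-10.4,0]],[[3.0,1.32,-4],[9.3,-10.4,0]],[[3.0,1.32,-4],[9.3,-10.4,0]],[[3.0,1.32,-4],[9.3,-10.4,0]],[[3.0,1.32,-4],[9.3,-10.4,0]]]'
python3 - <<'E'
from h import *
s=manip.get_state(); print(s["joints"].round(3)); p0,R0=cur()
al=np.radians(42); A=np.pi; _,Rf=panel(A+.35,al,(0,0,0)); Rf=near(Rf,R0)
L=[(200,120),(145,18)]+[tcp_arc(th,al,50) for th in np.radians(np.r_[0,15,30,42,50,60,70,80,86,90])]
for u,z in L:
    p,_=panel(A,al,(u,0,z)); print(round(u),round(z),rel(p,Rf,p0,R0))
E
```

```text
time_s: 11.9
tool_pos: [454.3, -66.8, 120.8]
ee_rot: [0.599, 0.374, -0.124, 0.697]
contact_force: [-0.1, -0.4, 0.2]
width: -0.0
[-0.586  0.477  2.445  1.982  0.728 -1.302]
200 120 ([0.06, 0.03, 0.01], [0.05, -0.01, 0.02])
145 18 ([2.2, -0.79, 0.39], [0.05, -0.01, 0.02])
114 25 ([2.54, -0.3, 0.6], [0.05, -0.01, 0.02])
113 43 ([2.31, -0.01, 0.61], [0.05, -0.01, 0.02])
107 60 ([2.15, 0.32, 0.65], [0.05, -0.01, 0.02])
99 73 ([2.1, 0.6, 0.71], [0.05, -0.01, 0.02])
95 78 ([2.09, 0.74, 0.74], [0.05, -0.01, 0.02])
88 84 ([2.1, 0.92, 0.79], [0.05, -0.01, 0.02])
80 89 ([2.15, 1.08, 0.84], [0.05, -0.01, 0.02])
71 92 ([2.23, 1.24, 0.9], [0.05, -0.01, 0.02])
66 93 ([2.29, 1.32, 0.94], [0.05, -0.01, 0.02])
62 94 ([2.33, 1.38, 0.96], [0.05, -0.01, 0.02])
```

```bash
python3 -m crank '[[[1.1,-0.4,0.2],[0,0,0]],[[2.2,-0.8,0.39],[0,0,0]],[[2.2,-0.8,0.39],[0,0,0]],[[2.2,-0.8,0.39],[0,0,0]],[[2.37,-0.55,0.5],[0,0,0]],[[2.54,-0.32,0.6],[0,0,0]],[[2.54,-0.32,0.6],[0,0,0]],[[2.43,-0.15,0.6],[0,0,0]],[[2.31,0,0.61],[0,0,0]],[[2.23,0.16,0.63],[0,0,0]],[[2.15,0.32,0.65],[0,0,0]],[[2.12,0.46,0.68],[0,0,0]],[[2.1,0.6,0.71],[0,0,0]],[[2.09,0.74,0.74],[0,0,0]],[[2.1,0.92,0.79],[0,0,0]],[[2.15,1.08,0.84],[0,0,0]],[[2.23,1.24,0.9],[0,0,0]],[[2.29,1.32,0.94],[0,0,0]],[[2.34,1.38,0.97],[0,0,0]],[[2.39,1.43,1],[0,0,0]]]'
python3 -m crank '[[[0.05,0.05,0.03],[0,0,0]],[[0.1,0.09,0.06],[0,0,0]],[[0.1,0.09,0.06],[0,0,0]]]'
```

```text
time_s: 13.9
tool_pos: [598.3, -61.0, 93.0]
ee_rot: [0.599, 0.375, -0.125, 0.696]
contact_force: [-16.7, -1.7, 8.9]
width: 0.0
time_s: 14.2
tool_pos: [598.9, -60.7, 89.2]
ee_rot: [0.598, 0.379, -0.129, 0.694]
contact_force: [-28.6, -5.1, 7.3]
width: 0.2
```

```bash
python3 -m crank '[[[-0.4,0,0],[0,0,0]],[[-1.2,0,0],[0,0,0]],[[-1.6,0,0],[0,0,0]],[[-1.6,0,0],[0,0,0]]]'
python3 - <<'E'
from h import *
p0,R0=cur();j0=manip.get_state()["joints"];print(j0.round(2))
_,Rr=panel(-np.pi/2,np.radians(42),(0,0,0)); Rr=near(Rr,R0)
w=(R0.inv()*Rr).as_rotvec(); Rm=R0*Ro.from_rotvec(w*.5)
yd=Ro.from_euler('z',YAW)
loc=lambda x,y,z:yd.apply([x,y,z])+D
t=np.array([0,0,-1])
j=j0
for nm,z in (("jawy",np.array([0,1,0])),("jawx",np.array([1,0,0]))):
    Rd=near(yd*Ro.from_matrix(np.c_[t,np.cross(z,t),z]),Rm)
    j=j0
    for p,R in [(np.array([500,-220,240]),Rm),(np.array([500,-150,330]),Rd),(loc(35,0,330),Rd),(loc(32,0,193),Rd)]:
        print(nm,p.round(),rel(p,R,p0,R0),ik(p,R,j)); j=ik(p,R,j)[0]
d=optics.capture("side");a=d["image"][150:320,250:450];cv2.imwrite("pics/s3.png",cv2.resize(a,None,fx=3,fy=3))
E
```

```text
time_s: 14.6
tool_pos: [550.2, -84.5, 148.2]
ee_rot: [0.599, 0.374, -0.125, 0.697]
contact_force: [-0.2, -0.7, 0.2]
width: -0.1
[-0.48  0.44  2.25  1.82  0.62 -0.98]
jawy [ 500 -220  240] ([-2.67, 0.06, 2.15], [-4.67, 5.19, 0.02]) ([-0.8, 0.45, 1.85, 0.87, 1.24, -0.69], np.float64(0.0))
jawy [ 500 -150  330] ([-3.49, 1.74, 0.85], [3.8, -1.66, -9.48]) ([-0.29, 0.15, 1.76, -0.0, 1.23, 1.25], np.float64(0.0))
jawy [693. -59. 330.] ([-0.34, 4.59, 0.6], [3.8, -1.66, -9.48]) ([-0.09, 0.43, 1.38, -0.0, 1.34, 1.46], np.float64(0.0))
jawy [690. -59. 193.] ([1.46, 2.52, 0.57], [3.8, -1.66, -9.48]) ([-0.09, 0.56, 1.5, -0.0, 1.08, 1.46], np.float64(0.0))
jawx [ 500 -220  240] ([-2.67, 0.06, 2.15], [-4.67, 5.19, 0.02]) ([-0.8, 0.45, 1.85, 0.87, 1.24, -0.69], np.float64(0.0))
jawx [ 500 -150  330] ([-3.49, 1.74, 0.85], [-13.09, 5.84, -8.32]) ([-0.29, 0.15, 1.76, 0.0, 1.23, -0.32], np.float64(0.0))
jawx [693. -59. 330.] ([-0.34, 4.59, 0.6], [-13.09, 5.84, -8.32]) ([-0.09, 0.43, 1.38, 0.0, 1.34, -0.11], np.float64(0.0))
jawx [690. -59. 193.] ([1.46, 2.52, 0.57], [-13.09, 5.84, -8.32]) ([-0.09, 0.56, 1.5, 0.0, 1.08, -0.12], np.float64(0.0))
```

View pics/s3.png

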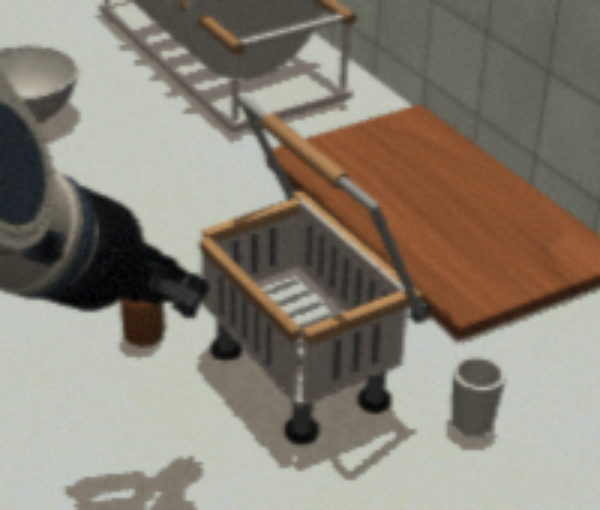

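```bash
python3 -m crank '[[[-2.67,0.06,2.15],[-4.7,5.2,0]],[[-2.67,0.06,2.15],[-4.7,5.2,0]],[[-2.67,0.06,2.15],[-4.7,5.2,0]],[[-2.67,0.06,2.15],[-4.7,5.2,0]],[[-2.67,0.06,2.15],[-4.7,5.2,0]],[[-2.67,0.06,2.15],[-4.7,5.2,0]],[[-3.5,1.75,0.85],[3.8,-1.7,-9.5]],[[-3.5,1.75,0.85],[3.8,-1.7,-9.5]],[[-3.5,1.75,0.85],[3.8,-1.7,-9.5]],[[-3.5,1.75,0.85],[3.8,-1.7,-9.5]],[[-3.5,1.75,0.85],[3.8,-1.7,-9.5]],[[-3.5,1.75,0.85],[3.8,-1.7,-9.5]],[[-3.5,1.75,0.85],[3.8,-1.7,-9.5]],[[-3.5,1.75,0.85],[3.8,-1.7,-9.5]],[[-3.5,1.75,0.85],[3.8,-1.7,-9.5]],[[-3.5,1.75,0.85],[3.8,-1.7,-9.5]],[[-3.5,1.75,0.85],[3.8,-1.7,-9.5]],[[-3.5,1.75,0.85],[3.8,-1.7,-9.5]],[[-3.5,1.75,0.85],[3.8,-1.7,-9.5]],[[-3.5,1.75,0.85],[3.8,-1.7,-9.5]]]'
python3 - <<'E'
from h import *
p0,R0=cur();print(manip.get_state()["joints"].round(2));print(R0.as_matrix().round(2).tolist())
yd=Ro.from_euler('z',YAW); t=np.array([0,0,-1]);z=np.array([0,1,0])
Rd=near(yd*Ro.from_matrix(np.c_[t,np.cross(z,t),z]),R0)
loc=lambda x,y,z:yd.apply([x,y,z])+D
L=[(35,330),(32,193)]
for b in np.arange(1.15,.49,-.08): L.append((50-126*np.cos(b)+18,108+126*np.sin(b)-30+15*(1.15-b)))
for x,z in L: print(round(x),round(z),rel(loc(x,0,z),Rd,p0,R0))
E
```

```text
time_s: 16.65
tool_pos: [500.2, -149.6, 329.2]
ee_rot: [0.492, 0.507, -0.494, 0.507]
contact_force: [-0.2, 0.6, -0.5]
width: -0.4
[-0.31  0.17  1.75 -0.    1.23  1.23]
[[-0.0, 1.0, 0.03], [-0.0, 0.03, -1.0], [-1.0, -0.0, 0.0]]
35 330 ([-0.03, 3.9, -1.69], [0.0, 0.02, 0.03])
32 193 ([2.71, 3.84, -1.7], [0.0, 0.02, 0.03])
17 193 ([2.71, 3.53, -1.7], [0.0, 0.02, 0.03])
8 190 ([2.78, 3.35, -1.7], [0.0, 0.02, 0.03])
-1 186 ([2.86, 3.18, -1.7], [0.0, 0.02, 0.03])
-9 181 ([2.95, 3.02, -1.7], [0.0, 0.02, 0.03])
-17 176 ([3.06, 2.86, -1.7], [0.0, 0.02, 0.03])
-24 170 ([3.18, 2.72, -1.7], [0.0, 0.02, 0.03])
-31 163 ([3.31, 2.59, -1.7], [0.0, 0.02, 0.03])
-37 157 ([3.45, 2.47, -1.7], [0.0, 0.02, 0.03])
-42 149 ([3.59, 2.37, -1.7], [0.0, 0.02, 0.03])
```

```bash
python3 -m crank '[[[0,3.9,-1.7],[0,0,0]],[[0,3.9,-1.7],[0,0,0]],[[0,3.9,-1.7],[0,0,0]],[[0,3.9,-1.7],[0,0,0]],[[0,3.9,-1.7],[0,0,0]],[[0,3.9,-1.7],[0,0,0]],[[1,3.9,-1.7],[0,0,0]],[[2,3.87,-1.7],[0,0,0]],[[2.7,3.84,-1.7],[0,0,0]],[[2.7,3.84,-1.7],[0,0,0]],[[2.7,3.7,-1.7],[0,0,0]],[[2.7,3.53,-1.7],[0,0,0]],[[2.78,3.35,-1.7],[0,0,0]],[[2.86,3.18,-1.7],[0,0,0]],[[2.95,3.02,-1.7],[0,0,0]],[[3.06,2.86,-1.7],[0,0,0]],[[3.12,2.79,-1.7],[0,0,0]],[[3.18,2.72,-1.7],[0,0,0]],[[3.31,2.59,-1.7],[0,0,0]],[[3.31,2.59,-1.7],[0,0,0]]]'
python3 - <<'E'
from h import *
d=optics.capture("side");a=d["image"][150:320,250:450];cv2.imwrite("pics/s4.png",cv2.resize(a,None,fx=3,fy=3))
E
```

```text
time_s: 18.65
tool_pos: [626.0, -60.9, 161.9]
ee_rot: [0.491, 0.508, -0.495, 0.507]
contact_force: [0.1, 0.5, 0.4]
width: 0.2
```

View pics/s4.png

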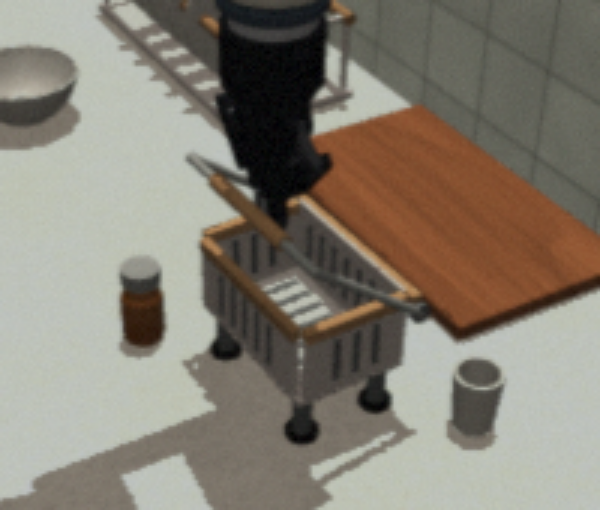

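```bash
cat >> h.py <<'E'
yd=Ro.from_euler('z',YAW)
loc=lambda x,y,z:yd.apply([x,y,z])+D
def bail_b(d,px):
    B=np.arange(-.1,1.3,.005);E=[np.linalg.norm(proj(d,loc(50-126*np.cos(b),0,108+126*np.sin(b)))[0]-px) for b in B]
    return B[np.argmin(E)],min(E)
E
python3 - <<'E'
from h import *
d=optics.capture("side"); print(bail_b(d,[247/3+250,210/3+150]))
r=nets.recognise("side","bail_grip");print([(x["centre"],x["conf"],bail_b(d,x["centre"])) for x in r[:2]])
p0,R0=cur();print(yd.inv().apply(p0-D))
b=.6
L=[(-28,162),(-28,240),(-60,240)]
for b in (.65,.5,.4,.3,.2,.1,0,-.06): L.append((50-126*np.cos(b)-2,108+126*np.sin(b)+7))
for x,z in L: print(round(x),round(z),rel(loc(x,0,z),R0,p0,R0)[0])
E
```

```text
(np.float64(0.6550000000000007), np.float64(0.589724822657805))
[([340.8, 229.0], 0.59, (np.float64(0.5900000000000006), np.float64(11.300516656745668)))]
[-30.51778744   0.31305553 163.025621  ]
-28 162 [0.02, 0.05, 0.01]
-28 240 [-1.54, 0.05, 0.01]
-60 240 [-1.54, -0.59, 0.01]
-52 191 [-0.56, -0.44, 0.01]
-63 175 [-0.25, -0.64, 0.01]
-68 164 [-0.02, -0.75, 0.01]
-72 152 [0.22, -0.84, 0.01]
-75 140 [0.46, -0.9, 0.0]
-77 128 [0.71, -0.93, 0.0]
-78 115 [0.96, -0.95, 0.0]
-78 107 [1.11, -0.94, 0.0]
```

```bash
python3 -m crank '[[[0,0.2,0],[0,0,0]],[[-0.8,0.2,0],[0,0,0]],[[-1.5,0.1,0],[0,0,0]],[[-1.5,-0.4,0],[0,0,0]],[[-1.5,-0.55,0],[0,0,0]],[[-1.1,-0.5,0],[0,0,0]],[[-0.7,-0.48,0],[0,0,0]],[[-0.56,-0.48,0],[0,0,0]],[[-0.4,-0.55,0],[0,0,0]],[[-0.25,-0.64,0],[0,0,0]],[[-0.02,-0.75,0],[0,0,0]],[[0.22,-0.84,0],[0,0,0]],[[0.34,-0.87,0],[0,0,0]],[[0.46,-0.9,0],[0,0,0]],[[0.58,-0.92,0],[0,0,0]],[[0.71,-0.93,0],[0,0,0]],[[0.84,-0.94,0],[0,0,0]],[[0.93,-0.94,0],[0,0,0]],[[1,-0.94,0],[0,0,0]],[[1,-0.94,0],[0,0,0]]]'
```

```text
time_s: 20.8
tool_pos: [580.1, -62.5, 114.6]
ee_rot: [0.491, 0.507, -0.494, 0.507]
contact_force: [-5.4, 0.1, 14.3]
width: -0.1
```

```bash
python3 -m crank '[[[0.04,0,0],[0,0,0]],[[0.08,0,0],[0,0,0]],[[0.08,0,0],[0,0,0]],[[0.08,0,0],[0,0,0]]]'
python3 -m crank '[[[-0.5,0,0],[0,0,0]],[[-1.5,0,0],[0,0,0]],[[-2.5,-0.5,0],[0,0,0]],[[-3.5,-1.5,0],[0,0,0]],[[-3.5,-2.5,1],[0,0,0]],[[-3.5,-2.5,2],[0,0,0]],[[-3.5,-2.5,3],[0,0,0]],[[-3.5,-2.5,3],[0,0,0]],[[-3.5,-2.5,3],[0,0,0]]]'
python3 - <<'E'
from h import *
d=optics.capture("side");a=d["image"][150:320,250:450];cv2.imwrite("pics/s5.png",cv2.resize(a,None,fx=4,fy=3.5,interpolation=cv2.INTER_CUBIC))
T=optics.capture("top");a=T["image"][170:310,260:440];cv2.imwrite("pics/t5.png",cv2.resize(a,None,fx=4,fy=4,interpolation=cv2.INTER_CUBIC))
for n,dd in(("side",d),("top",T)):
    print(n,"expected grip ends",proj(dd,np.array([loc(-76,50,108),loc(-76,-50,108)])).round(1).tolist(),[x["centre"] for x in nets.recognise(n,"bail_grip")[:2]])
for t in ["spice_jar","shot_cup","mug","bowl","saucer","spoon"]:
    print(t,[(np.round(r["centre"]).tolist(),round(r["conf"],2)) for r in nets.recognise("top",t)[:1]],[(np.round(r["centre"]).tolist(),round(r["conf"],2)) for r in nets.recognise("side",t)[:1]])
E
```

```text
time_s: 21.2
tool_pos: [580.3, -62.6, 113.9]
ee_rot: [0.491, 0.507, -0.494, 0.507]
contact_force: [-16.2, 1.8, 44.0]
width: 0.1
time_s: 22.1
tool_pos: [459.8, -218.5, 285.5]
ee_rot: [0.492, 0.506, -0.495, 0.507]
contact_force: [-0.3, 0.6, -0.5]
width: -0.1
side expected grip ends [[312.8, 240.0], [334.2, 262.8]] [[331.1, 257.6]]
top expected grip ends [[320.8, 261.1], [363.7, 261.0]] [[340.7, 258.1]]
spice_jar [([292.0, 270.0], 0.49)] [([294.0, 249.0], 0.62)]
shot_cup [([390.0, 197.0], 0.69)] [([411.0, 286.0], 0.81)]
mug [([121.0, 334.0], 0.7)] []
bowl [([122.0, 243.0], 0.91)] [([256.0, 178.0], 0.89)]
saucer [([511.0, 264.0], 0.93)] [([444.0, 420.0], 0.89)]
spoon [([530.0, 329.0], 0.62)] [([354.0, 427.0], 0.98)]
```

View pics/s5.png

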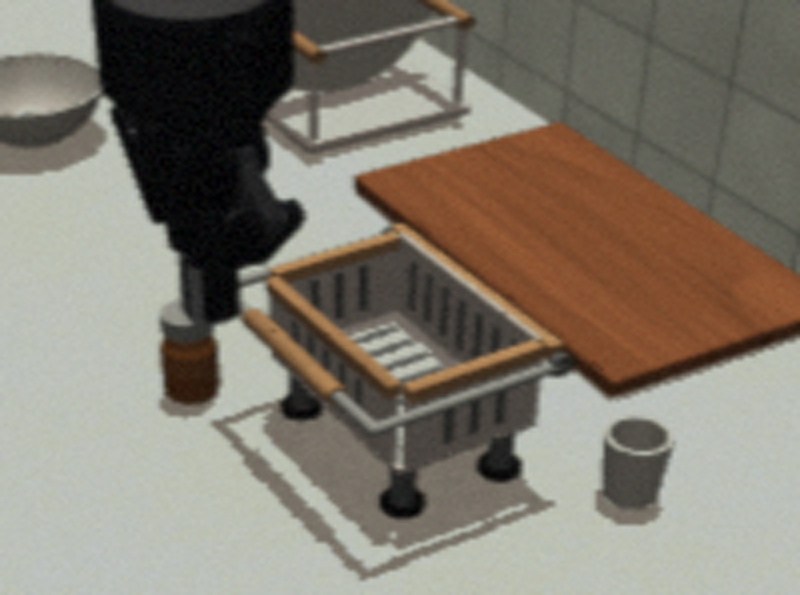

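View pics/t5.png

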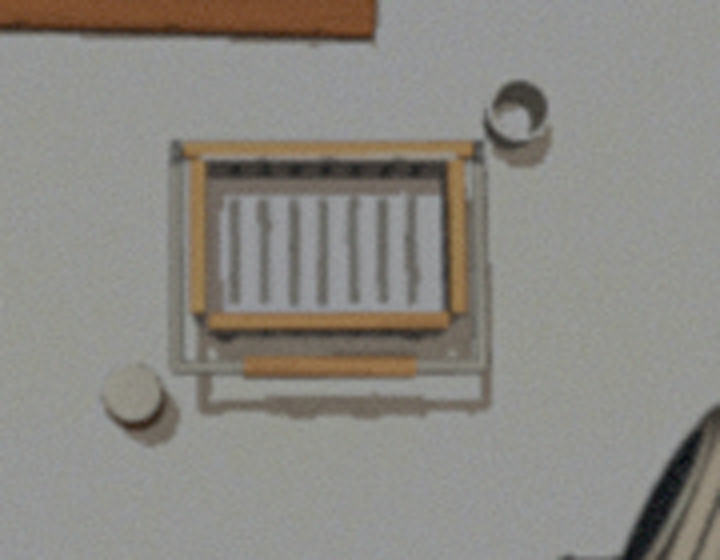

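```bash
python3 -c "
from bench import manip
print(manip.sign_off(), manip.get_state()['time_s'])"
```

```text
the job is handed in; nothing more can be done
the job is handed in; nothing more can be done
```

The drainer is up. I raised the left, right and front sides in that order to their stops, then swung the bail down until it was home. I handed the job in at about 22 s with the arm clear of everything.

**Sides:** At each stop the push force rose to between 20 and 29 N. The last pictures show all three sides upright.

**Bail:** It stopped firmly under a downward push of 44 N, with the fingertips about 1 mm below the expected top of the grip. In the top picture the grip ends are within 1 px of the fully-down position. In the side picture they are within about 3 px.

**Surroundings:** The jar and cup are in the same place as at the start, both by eye and by the networks (within about 3 px). The bowl and saucer also read the same in both views.

**Checks that failed or disagreed:**
- **Spoon:** the top-view network put it about 40 px from its first reading. The side view gave exactly the same spot as before, so I put this down to the arm hiding part of it.
- **Mug:** the last side view did not find it, but the top view had it unchanged.
- **Bail grip:** the networks' grip centres were 4 to 10 px off my own readings, so I trusted the visible grip ends.

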